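# Release a tin from the spring dispenser and stop it on the chute

## Robot

A 7-joint arm with a two-finger parallel gripper is mounted at the origin on the work surface. World frame = base frame: x ahead of the robot, y to its left, z up, the work surface at z = 0. Lengths are in m, angles in rad, forces in N, time in s.
With the tool pointing down it reaches from about 0.4 to 0.875 m from the base axis. Payload 19.3 kg.
Tool frame: the origin (TCP) lies at the very end of the fingers, on their centre line; the grasp point (between the pads) lies 19 mm behind it; z points along the fingers, y is the line along which they close (so a half turn about z gives the same grasp; the last joint's range is limited). The gripper opens to 85 mm and grips with 20 to 120 N. Pads are 22 mm wide; open, the fingers measure 114 mm over their backs; the gripper's body (76 mm by 85 mm) begins 54 mm behind the grasp point. The pads swing forward as they close: fully open they stand 13 mm farther back than shut.
Start: joints at [-1.286, 0.521, -0.036, 1.599, 0.021, 1.021, -0.113], TCP at [0.217, 0.586, 0.231] pointing down, gripper open.
Joint ranges: [-2.91, 2.91], [-0.3, 2.13], [-1.5, 1.42], [0.17, 2.43], [-1.26, 4.41], [0.16, 1.93], [-2.52, 2.52]. Speed limits (rad/s): [1.89, 1.89, 2.39, 2.39, 3.01, 3.01, 3.01].

## Interface

Orientations are given as [roll, pitch, yaw] about the fixed x, y, z axes, in that order (R = Rz(yaw) Ry(pitch) Rx(roll)).
In Python, from workcell import bot gives the robot as it stands.
- The arm moves only by the tool servo_tool, never from a script. Its argument "plan" is a list of rows, each a list of 7 numbers: the finger opening in cm, from 0 to 8.54, then the shift along the tool's x, y, z in cm, then the turn, a rotation vector about the tool's x, y, z in degrees. In form: [[fingers, x, y, z, wx, wy, wz], ...]. A call has 1 to 10 rows; each row is the pose to reach, as a shift and turn from the pose commanded when the call began, along the tool's axes at that moment; what a row does not reach only later rows make up. A row lasts 1/10 s, in which the tool goes at most 50 mm and 8.59 degrees, less where a joint would pass 70% of its speed; a pose out of reach is approached as far as the arm can. A call with a gripper value outside its range is refused whole. The fingers move at their own pace and stop on an object; "force" is the grip in N (left out, the last holds). Time passes only in rows, so rows that repeat a pose let the fingers close. It gives the time, the measured TCP pose, the force, the opening and the grip force at its end, in the units of the state.
- bot.observe(): the state, without advancing time (a new reading comes with each control period).
- bot.grab_frame(name): name is "side" or "top"; returns a dict with "frame" (384x512x3 uint8, blue, green, red), "mtx" (3x3 intrinsics, pixels), "R" (3x3) and "t" (3): a world point X has camera coordinates R X + t. Camera axes: x right, y down, z forward; pixel columns grow to the right and rows downward; lengths in m; the calibration is good to about 2 mm. A picture is of the moment at which its call begins. There is no depth.
- bot.job_done(): hands the job in; it is judged then, once.
The state is a dict: "clock": time; "qpos": joint angles; "qd": joint speeds; "joint_efforts": joint torques, N m; "position": TCP position; "tool_rot": TCP orientation; "force": force on the tool from outside, world axes, zero at the start; "moment": the same for the moment, N m; "grip_width": finger opening in m; "finger_force": force on a finger pad.
Only numpy, scipy, OpenCV 4.12 (cv2) and the standard library are available. Lean on these libraries where they do the work, as an engineer would, in place of code of your own. Each camera call takes 0.05 s, during which the arm holds its last target. There are 200 camera calls.

## Task

Press the release key of the counter dispenser down with one finger so that the sprung tin pops out of its bay onto the chute, and stop the tin with the other finger while it is still on the chute, before it slides off the lower end. Do not lift the tin out of the chute, and leave the other things on the counter alone. Finish while holding it like that: key still held down, the tin at rest on the chute against the finger.

Things in the scene. Friction and masses are not known exactly. Their poses are not given: they have to be found in the camera images.
- dispenser: Grey counter dispenser, fixed: a bay for one tin, then a straight open metal chute. Origin on the counter under the chute's centre line at the bay's front end. -x: level direction in which the chute descends and the tin pops out; +y: the key's side; z up. Chute floor 58 mm high at the origin, lower end at x = -117 mm. The tallest part (housing behind the bay, x = 64 to 100 mm) is 135 mm high.
- chute: The chute, sloping 24 degrees. Origin on its floor, on the centre line, at the bay's front end. x points uphill along the floor, y as the dispenser's, z square to the floor. Side rims 6 mm above the floor, 46 mm apart inside; bay walls 13 mm. Lower end at x = -127 mm.
- key_top (a point): Centre of the release key's top: level plastic pad 30 x 30 mm beside the chute, 60 mm to the +y side of its centre line, 45 mm downhill (-x) of the dispenser's origin. Top 56 mm above the counter at rest, 47 mm pressed; the chute floor level with it across is 38 mm high. One piece with a steel stop bar across the chute just in front of the tin, 5 mm above the floor, which sinks with the key.
- key (a joint): Travel of the key straight down, 0 at rest to 0.009 m fully down; a spring returns it (about 3 N to start, 6 N fully down). The stop bar frees the tin at about 0.0055 m; a spring pusher then shoves the tin 14 mm and it slides down the slippery chute, off the end in about 0.4 s unless stopped.
- tin_mid (a point): Centre of the metal tin: closed box 66 mm long (along the chute) x 42 wide x 22 high, about 0.12 kg, loose in the bay. At the start 33 mm uphill of the chute's origin, its front face at the bay's front end against the stop bar. Axes as the chute's. The chute is free from 8 mm downhill of the tin's face.
- tin: The same tin; origin at the centre of its underside, axes as above.
- paper_roll: Bystander, loose: upright till paper roll, 56 mm diameter, 57 mm high. Origin at the centre of its underside.
- carton: Bystander, loose: white and green carton 60 x 100 x 45 mm high. Origin at the centre of its underside.
- sanitiser: Bystander, loose: bottle 52 mm diameter, 115 mm high. Origin at the centre of its underside.
There are look-alikes about, which are no part of the job. What is meant by the tin is not brown, and is the smaller of those in its own colour.

How it is judged:
By the outcome, as a careful person would: the job done as asked, in the order asked, and still so for the second after the job is handed in, while the arm keeps its last pose, push and grip.
It also fails if it takes over 32 s, if anything falls off the work surface, if the arm or the gripper's body presses on something with over 40 N, if the wrist force passes 120 N, or if a joint passes its speed limit or range.

## Working session

There is one attempt and no reset: what is moved stays moved. The work goes in short steps, Python scripts to look and compute and a tool call to move; the robot and the scene stay as the last step left them, time stands still between calls to the robot, and variables do not carry over. Pictures are saved under pics/ and viewed, at most 10 in all, crops included, and the job is handed in when it is done.

Besides the shell and the picture viewer there is one more tool, called after "Request:" as name(argument=value, ...), one argument or row to a line, values as JSON. servo_tool: Moves the arm, as the interface text tells. Its arguments: {"type":"object","properties":{"plan":{"type":"array","items":{"type":"array","items":{"type":"number"}}},"force":{"type":"number"}},"required":["plan"]}

```bash
mkdir -p pics; ls; python3 - <<'E'
from workcell import bot
import cv2,numpy as np
for n in("side","top"):
    d=bot.grab_frame(n);cv2.imwrite(f"pics/{n}0.png",d["frame"]);np.savez(f"{n}0.npz",**d)
    print(n,d["mtx"].round(1).tolist(),d["R"].round(3).tolist(),d["t"].round(3).tolist())
print(bot.observe())
E
```

```text
pics
side [[363.8, 0.0, 256.0], [0.0, 363.8, 192.8], [0.0, 0.0, 1.0]] [[0.87, -0.493, 0.016], [-0.314, -0.578, -0.753], [0.38, 0.65, -0.658]] [-0.483, 0.233, 0.846]
top [[449.2, 0.0, 250.5], [0.0, 449.2, 192.6], [0.0, 0.0, 1.0]] [[0.027, -1.0, -0.005], [-0.979, -0.025, -0.202], [0.202, 0.01, -0.979]] [-0.001, 0.567, 1.309]
{'clock': 0.1, 'qpos': array([-1.28618967,  0.52193809, -0.03635462,  1.59989322,  0.02122513,
        1.02109853, -0.11278326]), 'qd': array([ 0.00144266, -0.00130557,  0.00134961, -0.00251341,  0.00057201,
        0.00013222, -0.00051324]), 'joint_efforts': array([ 2.62640344e-03, -9.28473043e+01,  1.98343500e+00, -3.70543671e+01,
        1.80624914e-02,  5.17681488e-03, -2.46373912e-05]), 'position': array([0.21705751, 0.58580952, 0.23081385]), 'tool_rot': array([-3.14064406e+00,  7.25922632e-05,  2.78682747e+00]), 'force': array([ 0.48286042, -0.57800531,  0.70857617]), 'moment': array([ 0.03249376, -0.01144163,  0.00524717]), 'finger_force': 0.0, 'grip_width': 0.08540402209972837}
```

View pics/side0.png

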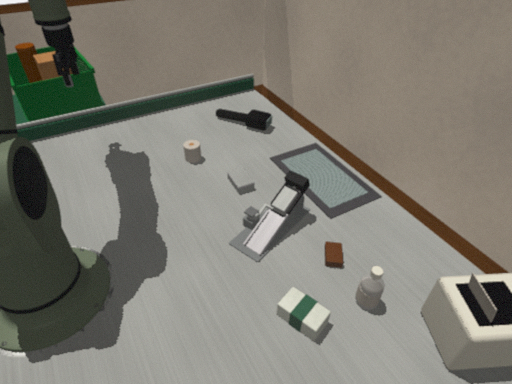

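View pics/top0.png

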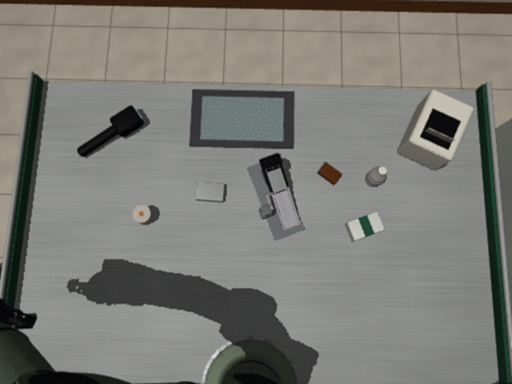

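The dispenser is at side (275,215) and top (278,195): its black housing at top (272,163), the chute's lower end near (287,230), and the key at (266,211). There are three tin candidates in the top view: a grey box at (210,191), a brown box at (330,173), and the silver one in the bay at (278,180). The silver one fits because it isn't brown and looks smaller than the loose grey box. I'll confirm it in an enlarged crop.

```bash
python3 - <<'E'
import cv2,numpy as np
a=cv2.imread("pics/top0.png")[145:245,190:345];b=cv2.imread("pics/side0.png")[165:265,220:350]
cv2.imwrite("pics/topc.png",cv2.resize(a,None,fx=5,fy=5,interpolation=cv2.INTER_CUBIC))
cv2.imwrite("pics/sidec.png",cv2.resize(b,None,fx=6,fy=6,interpolation=cv2.INTER_CUBIC))
E
```

```text
(no output)
```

View pics/topc.png

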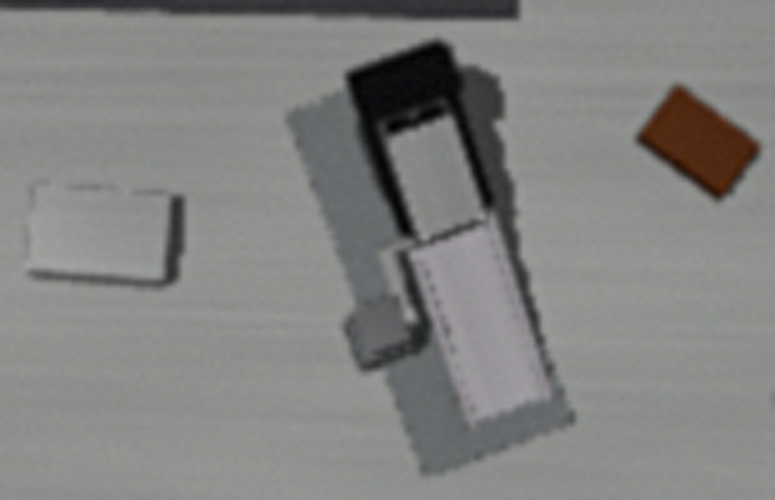

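View pics/sidec.png

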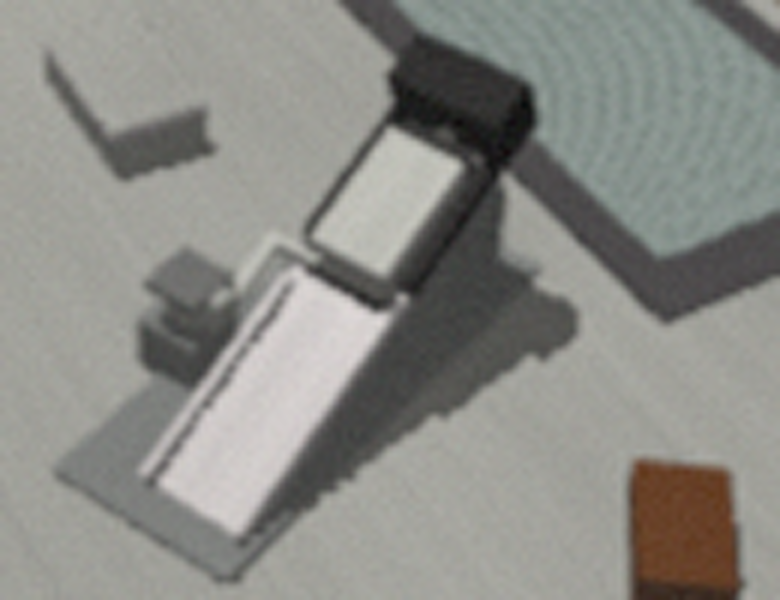

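The crops show the silver tin in the bay, clearly smaller than the loose silver one at top (210,191), so it is the tin meant. Next I fit the dispenser's pose to the corners I read off the crops.

```bash
cat > h.py <<'E'
import numpy as np
from scipy.spatial.transform import Rotation as Ro
from scipy.optimize import least_squares
C=Ro.from_euler('y',-24,degrees=True).as_matrix()   # chute->dispenser
ch=lambda p:C@np.array(p,float)+[0,0,.058]
cam={n:dict(np.load(n+"0.npz")) for n in("side","top")}
def proj(n,X):
    k=cam[n];c=k["R"]@np.asarray(X)+np.ravel(k["t"]);return (k["mtx"]@c)[:2]/c[2]
def W(p,P): return Ro.from_euler('z',p[2]).as_matrix()@P+[p[0],p[1],0]
T=dict(BL=ch([.066,.021,.022]),BR=ch([.066,-.021,.022]),FR=ch([0,-.021,.022]),FL=ch([0,.021,.022]),
 EL=ch([-.127,.023,0.0]),ER=ch([-.127,-.023,0.0]),
 KBL=np.array([-.03,.075,.056]),KBR=np.array([-.03,.045,.056]),KFR=np.array([-.06,.045,.056]),KFL=np.array([-.06,.075,.056]))
obs=[("top",k,(u+.5)/5-.5+190,(v+.5)/5-.5+145) for k,u,v in [("FL",417,243),("FR",483,222),("BL",388,135),("BR",448,112),("EL",473,425),("ER",549,398),("KBR",395,295)]]
obs+=[("side",k,(u+.5)/6-.5+220,(v+.5)/6-.5+165) for k,u,v in [("BL",393,125),("BR",470,160),("FR",388,283),("FL",313,235),("EL",157,485),("ER",237,538),("KBL",185,247),("KBR",235,280),("KFR",195,305),("KFL",147,283)]]
E
python3 - <<'E'
from h import *
f=lambda p:np.ravel([proj(n,W(p,T[k]))-[u,v] for n,k,u,v in obs])
r=least_squares(f,[.6,0,.2],loss='soft_l1');print(r.x,np.degrees(r.x[2]))
for o,e in zip(obs,f(r.x).reshape(-1,2)):print(o[:2],e.round(2))
np.save("pose.npy",r.x)
for n in cam:
    g=least_squares(lambda p:np.ravel([proj(n,W(p,T[k]))-[u,v] for m,k,u,v in obs if m==n]),[.6,0,.2]);print(n,g.x)
E
```

```text
[ 0.58240238 -0.07419177  0.3908776 ] 22.39563706941228
('top', 'FL') [ 1.4  -1.09]
('top', 'FR') [ 1.22 -1.79]
('top', 'BL') [0.17 0.06]
('top', 'BR') [ 1.35 -0.25]
('top', 'EL') [ 1.13 -1.06]
('top', 'ER') [-0.35 -0.91]
('top', 'KBR') [ 0.63 -0.89]
('side', 'BL') [-0.7  -0.31]
('side', 'BR') [-0.58  0.24]
('side', 'FR') [-0.49 -0.81]
('side', 'FL') [-0.91  0.3 ]
('side', 'EL') [-0.84 -0.12]
('side', 'ER') [-0.33 -0.34]
('side', 'KBL') [-0.32 -0.19]
('side', 'KBR') [-0.01 -0.91]
('side', 'KFR') [-0.26  1.01]
('side', 'KFL') [-0.96 -0.28]
side [ 0.58337473 -0.07543628  0.38849985]
top [ 0.57972664 -0.07179553  0.39186225]
```

```bash
cat >> h.py <<'E'
def delta(goal_xyz,yaw):
    from workcell import bot
    s=bot.observe();R=Ro.from_euler('xyz',s["tool_rot"]);G=Ro.from_euler('xyz',[np.pi,0,yaw])
    print("clock",s["clock"],"pos",s["position"].round(4),"q",s["qpos"].round(2),"F",s["force"].round(1),"w",s["grip_width"].round(4))
    print("shift cm",(R.inv().apply(np.array(goal_xyz)-s["position"])*100).round(2),"rot deg",np.degrees((R.inv()*G).as_rotvec()).round(2))
E
python3 - <<'E'
from h import *
p=[.5818,-.0740,.391];g=W(p,np.array([-.05,.03,.13]));print(g);delta(g,p[2])
E
```

```text
[ 0.52414019 -0.0653198   0.13      ]Traceback (most recent call last):
  File "<stdin>", line 2, in <module>
  File "h.py", line 18, in delta
    print("clock",s["clock"],"pos",s["position"].round(4),"q",s["qpos"].round(2),"F",s["force"].round(1),"w",s["grip_width"].round(4))
                                                                                                             ^^^^^^^^^^^^^^^^^^^^^
AttributeError: 'float' object has no attribute 'round'
```

```bash
sed -i 's/s\["grip_width"\].round(4)/round(s["grip_width"],4)/' h.py
python3 - <<'E'
from h import *
p=[.5818,-.0740,.391];g=W(p,np.array([-.05,.03,.13]));delta(g,p[2])
E
```

```text
clock 0.1 pos [0.2171 0.5858 0.2308] q [-1.29  0.52 -0.04  1.6   0.02  1.02 -0.11] F [ 0.5 -0.6  0.7] w 0.0854
shift cm [-51.41 -50.38  10.13] rot deg [-2.0000e-02  7.0000e-02  1.3727e+02]
```

Request:
servo_tool(
  plan=[
    [4.5,-3.3,-3.2,0,0,0,8],
    [4.5,-6.6,-6.4,0,0,0,16],
    [4.5,-9.9,-9.6,0,0,0,24],
    [4.5,-13.2,-12.8,0,0,0,32],
    [4.5,-16.5,-16,0,0,0,40],
    [4.5,-19.8,-19.2,0,0,0,48],
    [4.5,-23.1,-22.4,0,0,0,56],
    [4.5,-26.4,-25.6,0,0,0,64],
    [4.5,-29.7,-28.8,0,0,0,72],
    [4.5,-33,-32,0,0,0,80],
  ],
  force=40,
)

```text
clock: 1.1
position: [0.4158, 0.1696, 0.2314]
tool_rot: [3.142, -0.0, 1.385]
force: [2.0, 1.1, -0.1]
grip_width: 0.0448
finger_force: 0.0
```

```bash
python3 - <<'E'
from h import *
p=[.5818,-.0740,.391];g=W(p,np.array([-.05,.03,.13]));delta(g,p[2])
E
```

```text
clock 1.1 pos [0.4158 0.1696 0.2314] q [-0.86  0.26  0.41  2.06 -0.13  0.85 -0.56] F [ 2.   1.1 -0.1] w 0.0448
shift cm [-21.09  14.99  10.13] rot deg [-1.000e-02 -2.000e-02  5.695e+01]
```

Request:
servo_tool(
  plan=[
    [4.5,-2.6,1.8,0,0,0,7],
    [4.5,-5.2,3.7,0,0,0,14],
    [4.5,-7.9,5.6,0,0,0,21],
    [4.5,-10.5,7.5,0,0,0,28],
    [4.5,-13.2,9.4,0,0,0,35],
    [4.5,-15.8,11.2,2,0,0,42],
    [4.5,-18.5,13.1,4,0,0,50],
    [4.5,-21.1,15,7,0,0,57],
    [4.5,-21.1,15,10,0,0,57],
    [4.5,-21.1,15,10,0,0,57],
  ],
)

```text
clock: 2.1
position: [0.5233, -0.0637, 0.1283]
tool_rot: [-3.14, 0.005, 0.395]
force: [-0.6, 0.1, 0.8]
grip_width: 0.0449
finger_force: 0.0
```

```bash
python3 - <<'E'
from h import *
from workcell import bot
import cv2
p=[.5818,-.0740,.391];g=W(p,np.array([-.05,.03,.08]));delta(g,p[2])
d=bot.grab_frame("side");np.savez("side1.npz",**d)
cv2.imwrite("pics/side1c.png",cv2.resize(d["frame"][130:265,200:360],None,fx=4.4,fy=4.4,interpolation=cv2.INTER_CUBIC))
d=bot.grab_frame("top");cv2.imwrite("pics/top1c.png",cv2.resize(d["frame"][145:245,190:345],None,fx=5,fy=5,interpolation=cv2.INTER_CUBIC))
E
```

```text
clock 2.1 pos [ 0.5233 -0.0637  0.1283] q [-0.4   0.59  0.58  1.97 -0.47  0.73 -0.72] F [-0.6  0.1  0.8] w 0.0449
shift cm [0.04 0.19 4.83] rot deg [-0.09  0.31  0.2 ]
```

View pics/side1c.png

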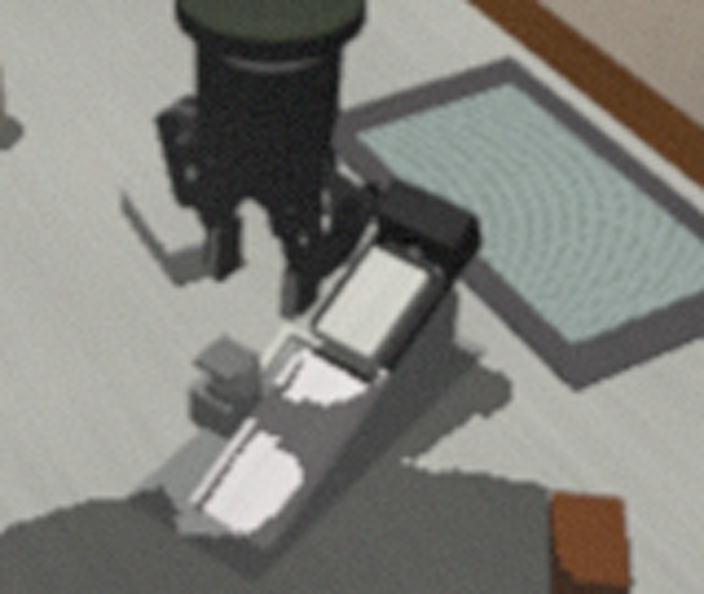

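The tool hovers above and behind the dispenser, with fingertips at crop (215,275) and (293,315) and the tin still in its bay. I'll lower it to just above the key and compare the tips with the calibrated prediction.

Request:
servo_tool(
  plan=[
    [4.5,0,0.1,2,0,0,0],
    [4.5,0,0.1,4,0,0,0],
    [4.5,0,0.1,5.3,0,0,0],
    [4.5,0,0.1,5.3,0,0,0],
  ],
)

```text
clock: 2.6
position: [0.5254, -0.0634, 0.0783]
tool_rot: [-3.141, 0.0, 0.397]
force: [0.6, 0.4, 0.6]
grip_width: 0.0449
finger_force: 0.0
```

```bash
python3 - <<'E'
from h import *
from workcell import bot
import cv2
p=[.5818,-.0740,.391];g=W(p,np.array([-.05,.03,.047]));delta(g,p[2])
s=bot.observe();R=Ro.from_euler('xyz',s["tool_rot"]).as_matrix()
for n,(r0,c0,f) in dict(side=(140,210,5),top=(150,210,5)).items():
    d=bot.grab_frame(n)
    im=cv2.resize(d["frame"][r0:r0+110,c0:c0+110],None,fx=f,fy=f,interpolation=cv2.INTER_CUBIC)
    for yy in(-.0225,-.037,.0225,.037):
        for xx in(-.011,.011):
            u=proj(n,s["position"]+R@[xx,yy,-.005]);cv2.circle(im,tuple(int(t) for t in((u-[c0,r0]+.5)*f-.5)),2,(0,0,255),-1)
    for k in("KBL","KBR","KFR","KFL"):
        u=proj(n,W(p,T[k]));cv2.circle(im,tuple(int(t) for t in((u-[c0,r0]+.5)*f-.5)),2,(0,255,0),-1)
    cv2.imwrite(f"pics/{n}2c.png",im)
E
```

```text
clock 2.6 pos [ 0.5254 -0.0634  0.0783] q [-0.35  0.67  0.5   1.99 -0.54  0.62 -0.66] F [0.6 0.4 0.6] w 0.0449
shift cm [-0.19  0.13  3.13] rot deg [-0.03  0.02  0.33]
```

View pics/side2c.png

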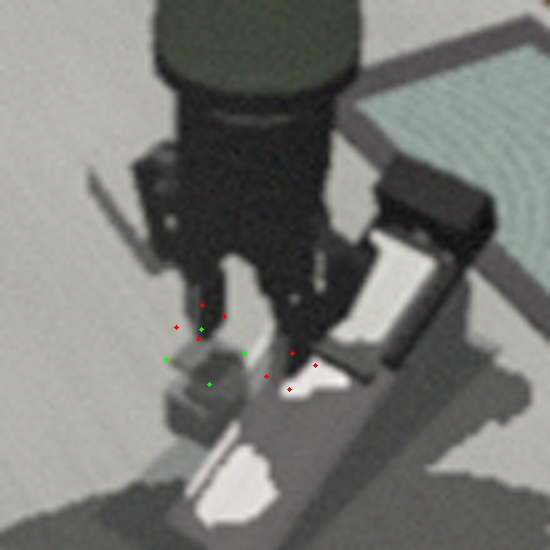

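View pics/top2c.png

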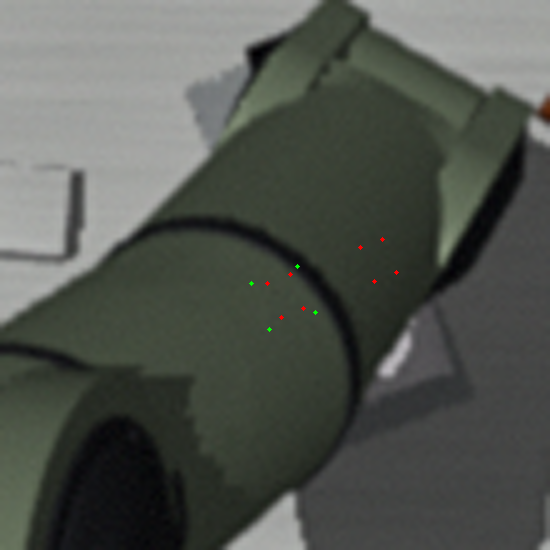

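The fingertips match the prediction to about 1 px: the key finger is over the key pad at crop (205,338) and the other over the chute at (295,375). The top view is blocked by the arm. I'll correct the small offset and descend.

Request:
servo_tool(
  plan=[
    [4.5,-0.2,0.1,0.8,0,0,0.3],
    [4.5,-0.2,0.1,1.4,0,0,0.3],
    [4.5,-0.2,0.1,1.8,0,0,0.3],
    [4.5,-0.2,0.1,2.0,0,0,0.3],
    [4.5,-0.2,0.1,2.2,0,0,0.3],
    [4.5,-0.2,0.1,2.4,0,0,0.3],
    [4.5,-0.2,0.1,2.4,0,0,0.3],
  ],
)

```text
clock: 3.4
position: [0.524, -0.0658, 0.0541]
tool_rot: [-3.142, 0.0, 0.39]
force: [-0.0, -0.1, 0.4]
grip_width: 0.045
finger_force: 0.0
```

Request:
servo_tool(
  plan=[
    [4.5,0,0,0.2,0,0,0],
    [4.5,0,0,0.4,0,0,0],
    [4.5,0,0,0.4,0,0,0],
  ],
)

```text
clock: 3.7
position: [0.5241, -0.0658, 0.0502]
tool_rot: [3.142, -0.0, 0.39]
force: [-0.2, -0.4, 3.0]
grip_width: 0.0448
finger_force: 1.3
```

Contact with the key: 3 N at TCP z ≈ 50 mm, so the tips end about 5 mm behind the TCP. Now I press.

Request:
servo_tool(
  plan=[
    [4.5,0,0,0.2,0,0,0],
    [4.5,0,0,0.4,0,0,0],
    [4.5,0,0,0.6,0,0,0],
    [4.5,0,0,0.8,0,0,0],
    [4.5,0,0,0.8,0,0,0],
    [4.5,0,0,0.8,0,0,0],
    [4.5,0,0,0.8,0,0,0],
  ],
)

```text
clock: 4.4
position: [0.524, -0.0656, 0.0437]
tool_rot: [-3.14, -0.001, 0.39]
force: [-11.9, 2.9, 44.2]
grip_width: 0.0452
finger_force: 23.0
```

```bash
python3 - <<'E'
from h import *
from workcell import bot
import cv2
d=bot.grab_frame("side");r0,c0=140,210
cv2.imwrite("pics/side3c.png",cv2.resize(d["frame"][r0:r0+110,c0:c0+110],None,fx=5,fy=5,interpolation=cv2.INTER_CUBIC))
s=bot.observe();print(s["force"],s["position"],s["grip_width"],s["finger_force"])
E
```

```text
[-11.24468139   2.90705464  45.42028812] [ 0.52399621 -0.06557722  0.04366029] 0.045172113721169437 23.03755882428959
```

View pics/side3c.png

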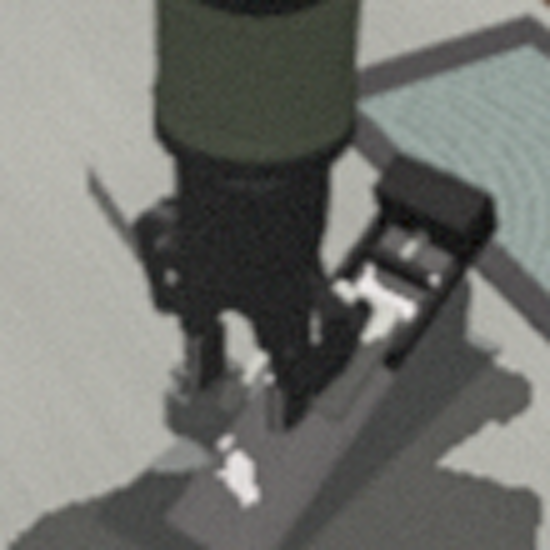

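The tin has left the bay and rests against the chute finger near crop (305,415), and the key is down. 45 N is more push than needed, so I ease off slightly while keeping the key on its stop.

Request:
servo_tool(
  plan=[
    [4.5,0,0,-0.04,0,0,0],
    [4.5,0,0,-0.08,0,0,0],
    [4.5,0,0,-0.08,0,0,0],
    [4.5,0,0,-0.08,0,0,0],
    [4.5,0,0,-0.08,0,0,0],
  ],
)

```text
clock: 4.95
position: [0.5241, -0.0657, 0.044]
tool_rot: [-3.141, -0.001, 0.39]
force: [-8.6, 2.2, 32.3]
grip_width: 0.0448
finger_force: 16.5
```

```bash
python3 - <<'E'
from h import *
from workcell import bot
import cv2
s=bot.observe();print("F",s["force"].round(1),"M",s["moment"].round(2),"qd",abs(s["qd"]).max())
p=[.5818,-.0740,.391]
a=bot.grab_frame("side")["frame"];r0,c0,f=175,250,10
im=cv2.resize(a[r0:r0+58,c0:c0+62],None,fx=f,fy=f,interpolation=cv2.INTER_CUBIC)
im=cv2.convertScaleAbs(im,alpha=1.6,beta=20)
for t,col in((.028,(0,0,255)),(.033,(0,255,0)),(.038,(255,0,0))):
    for x in(0,.066):
        for y in(-.021,.021):
            u=proj("side",W(p,ch([x-t,y,.022])))+[.55,.1];cv2.circle(im,tuple(int(q) for q in((u-[c0,r0]+.5)*f-.5)),3,col,-1)
cv2.imwrite("pics/side4c.png",im)
E
```

```text
F [-8.6  2.2 32.3] M [1.11 2.16 0.17] qd 0.001071660512611913
```

View pics/side4c.png

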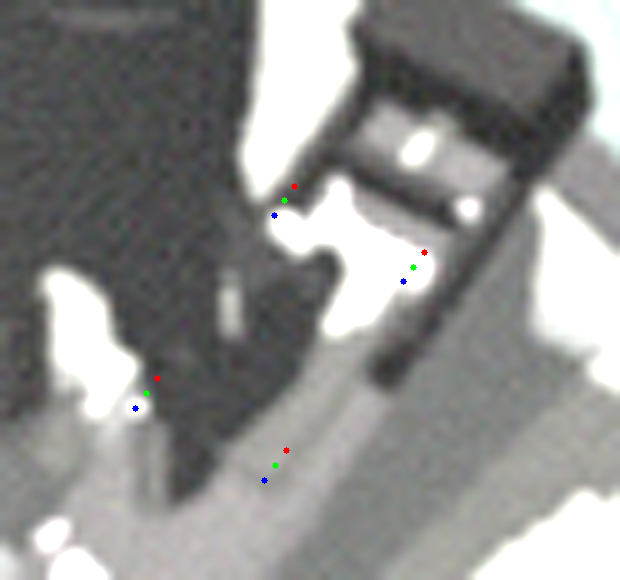

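```bash
python3 - <<'E'
from h import *
p=[.5818,-.0740,.391]
for lab,x,z in(("tin top back t21",.045,.022),("top back t33",.033,.022),("tin top orig back",.066,.022),("pusher x52 z0",.052,0),("pusher x52 z15",.052,.015),("floor x33",.033,0),("floor x45",.045,0),("wall front z13",0,.013)):
    print(lab,[np.round((proj("side",W(p,ch([x,y,z])))+[.55-250,.1-175])*10+4.5).astype(int).tolist() for y in(.021,-.021)])
E
```

```text
tin top back t21 [[309, 166], [438, 232]]
top back t33 [[284, 201], [414, 267]]
tin top orig back [[352, 107], [481, 171]]
pusher x52 z0 [[337, 185], [465, 250]]
pusher x52 z15 [[328, 159], [457, 224]]
floor x33 [[299, 239], [427, 305]]
floor x45 [[323, 205], [451, 270]]
wall front z13 [[223, 312], [351, 380]]
```

The dark strip matches the extended pusher's face (chute x = 52 mm), with a gap and then the tin against the finger. One last brightened view will confirm where the tin is.

```bash
python3 - <<'E'
from workcell import bot
import cv2,numpy as np
a=np.mean([bot.grab_frame("side")["frame"] for _ in range(6)],0)[170:260,232:332]
a=np.clip((a-20)*2.6,0,255).astype(np.uint8)
cv2.imwrite("pics/side5c.png",cv2.resize(a,None,fx=6.6,fy=6.6,interpolation=cv2.INTER_CUBIC))
s=bot.observe();print(s["clock"],s["force"].round(1))
E
```

```text
5.3 [-7.7  2.7 31.6]
```

View pics/side5c.png

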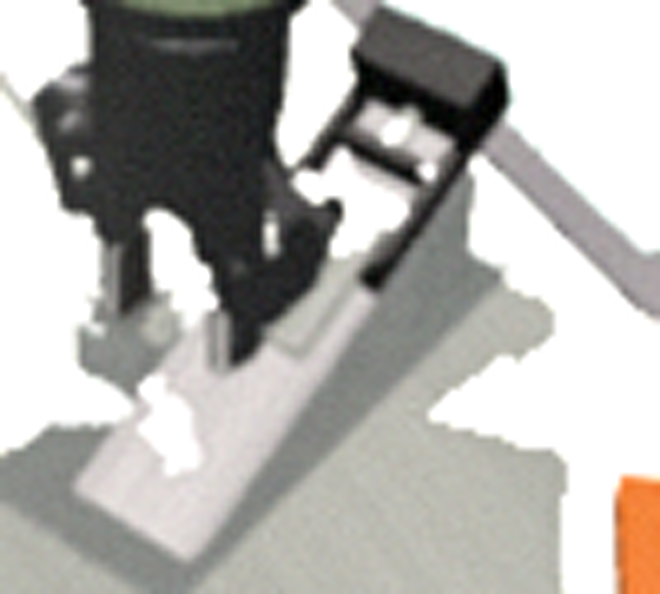

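The brightened view shows the tin out on the chute, its front lower corner at crop (295,355), resting against the chute finger at (235,360). The chute below is empty and the key is under the other finger at (120,310). I'm handing in.

```bash
python3 -c "
from workcell import bot
print(bot.job_done())"
```

```text
the job is handed in; nothing more can be done
None
```

I handed the job in at about 5.3 s with the key held down (about 32 N) and the tin at rest on the chute against the other finger, about 33 mm out; no verdict came back.

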